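# Shock-check a vibration logger on the spring-hammer tester

## Task

Shock-check the bare-aluminium vibration logger with the green cap: set it in the nest of the hammer tester and slide it fully home against the anvil. Then draw the hammer back by its red post until the sear catches and holds it by itself, feeling for the catch and never ramming the rubber overtravel stop, and take your hand off. Finally trip the yellow trigger paddle, without forcing it, so that the hammer flies and strikes the logger; leave the other things on the bench where they are.

Things in the scene. Friction and masses are not known exactly. Their poses are not given: they have to be found in the camera images.
- logger: Vibration logger to be tested: a box 44 x 64 x 45 mm (its x, y, z; long side along y) of bare aluminium with a green cap plate, 0.19 to 0.31 kg, loose on the table beside the tester. Origin at the centre of its underside. Either end may face the hammer.
- spare: Another logger of the same size, black with an orange cap plate: a bystander. Origin at the centre of its underside.
- nest (a point): Where the centre of the logger's underside lies when home, on the top of the tester's 10 mm base plate. Axes are the tester's: the logger's long side lies along y, between two brass rails 8 mm high and 49 mm apart (2.5 mm to spare each side) that run along y. The logger goes in from above, then slides towards -y. The pivot is 125 mm away towards +x and 72 mm towards +y.
- anvil (a point): Middle of the anvil's face, 20 mm above the nest's floor. The anvil is a steel block 70 mm wide, 40 mm high at the -y end of the nest; the logger is home when its end touches it. Axes as the nest's. From a logger that is home, the resting hammer's white tip is 18 mm away towards +y, so set the logger down 3 to 10 mm short of home and slide it.
- pivot (a point): Axis of the hammer's hub, at the base plate's top, 10 mm above the table; its axes are the tester's x, y, z (z up). The hub is 42 mm across, its top 94 mm above the table. At rest the hammer arm points along -x; cocking turns it clockwise seen from above, towards +y.
- hammer (a joint): Hammer arm angle, rad: 0 at rest (along the tester's -x), growing as it is cocked towards +y. A spring of 0.9 N m/rad pulls it to 0 (6 to 12 N at the post when cocked). Let go uncaught, it flies back. Tripped, it swings past 0, hits the logger near -0.14 and settles near 0. The arm's bar is 30 to 44 mm above the table.
- sear (a point): Nose of the sear on the blue carriage, 160 mm from the pivot: lies where a catch pin in the middle of the arm's end would be held. The pin's shoe is clamped off the middle by an unknown amount, up to 0.13 rad either way, so the catch comes up to 0.13 rad before or after the arm points at this point, at 0.74 to 1.39 rad in all: find it by feel.
- post (a point): On the axis of the red cocking post that stands up from the arm, 105 mm from the pivot: round, 14 mm across, 44 to 98 mm above the table. The point is 85 mm above the table and moves with the arm. Push or pull it along its circle about the pivot.
- head: Steel hammer head with a white tip, on the arm 125 mm from the pivot, 24 mm thick, 24 to 48 mm above the table. Origin at table height under its middle; its tip points along its -y, ending 22 mm from the origin.
- stop: Black rubber overtravel stop, 18 mm round, on the carriage. Nearing the catch, the pin lifts the sear (up to 4 N more at the post), the sear drops in behind it, and 0.022 rad later the pin meets this stop, which gives 1 mm per 6 N. Eased off, a caught arm falls back less than 0.05 rad and stays. Origin on the pivot axis; it stands 160 mm along its own +y.
- paddle: Yellow upright trigger paddle at the outer end of the sear lever: a plate 6 x 26 x 52 mm (its x, y, z), origin at the middle of its lower edge, 30 mm above the table. Pushing its +x face towards its -x by 5 to 10 mm (3 to 6 N) trips the sear; end stop at 16 mm; it springs back. Its lever turns on a pin 49 mm away along its -y. The space on its +x side is free.
- driver: Bystander: screwdriver with a blue handle, 190 mm long, lying on the table.
- clamp: Bystander: black table clamp with a steel screw, 30 x 76 x 20 mm.
- holder: Bystander: black post holder with a steel post, 25 mm across, 80 mm tall.
- solvent: Bystander: white bottle with a blue cap, 62 mm across, 150 mm tall.
- wafer_box: Bystander: flat round amber wafer box, 114 mm across, 22 mm high.
Mind the look-alikes: they are no part of the job. Of the things that look like the logger, the largest one is meant.

How it is judged:
By the outcome, as a careful person would: the job done as asked, in the order asked, and still so for the second after the job is handed in, with the robot touching nothing.
It also fails if it takes over 72 s, if anything falls off the work surface, if the arm or the gripper's body presses on something with over 40 N, if the wrist force passes 120 N, or if a joint passes its speed limit or range.

## Robot

A 7-joint arm with a two-finger parallel gripper is mounted at the origin on the work surface. World frame = base frame: x ahead of the robot, y to its left, z up, the work surface at z = 0. Lengths are in m, angles in rad, forces in N, time in s.
With the tool pointing down it reaches from about 0.35 to 0.9 m from the base axis. Payload 7.2 kg.
Tool frame: the origin (TCP) lies midway between the tips of the shut fingers; the grasp point (between the pads) lies 19 mm behind it; z points along the fingers, y is the line along which they close (so a half turn about z gives the same grasp; the last joint's range is limited). The gripper opens to 88 mm and grips with 3 to 60 N. Pads are 20 mm wide; open, the fingers measure 115 mm over their backs; the gripper's body (75 mm by 178 mm) begins 61 mm behind the grasp point.
Start: joints at [-1.312, 0.411, -0.013, 1.596, 0.006, 1.134, -0.082], TCP at [0.201, 0.592, 0.196] pointing down, gripper open.
Joint ranges: [-2.95, 2.95], [-0.29, 1.99], [-1.47, 1.44], [0.14, 2.54], [-1.03, 4.17], [0.13, 1.85], [-2.86, 2.86]. Speed limits (rad/s): [2.39, 2.39, 3.01, 3.01, 3.14, 3.14, 3.14].

## Interface

Orientations are given as a 3x3 rotation matrix whose columns are the frame's x, y, z axes.
In Python, from station import env gives the robot as it stands.
- The arm moves only by the tool step_arm, never from a script. Its argument "commands" is text: rows parted by semicolons, each of 7 numbers parted by spaces: the turn, a rotation vector about the tool's x, y, z in rad, then the shift along the tool's x, y, z in m, then the closure, from 0 (fully open) to 1 (shut). A call has 1 to 12 rows; each row is the pose to reach, as a shift and turn from the pose commanded when the call began, along the tool's axes at that moment; what a row does not reach only later rows make up. A row lasts 1/12 s, in which the tool goes at most 41.7 mm and 7.16 degrees, less where a joint would pass 70% of its speed; a pose out of reach is approached as far as the arm can. A call with a gripper value outside its range is refused whole. The fingers move at their own pace and stop on an object; "newtons" is the grip in N (left out, the last holds). Time passes only in rows, so rows that repeat a pose let the fingers close. It gives the time, the measured TCP pose, the force, the opening and the grip force at its end, in the units of the state.
- env.get_state(): the state, without advancing time (a new reading comes with each control period).
- env.get_image(name): name is "side" or "top" or "wrist"; returns a dict with "frame" (400x640x3 uint8, red, green, blue), "fx", "fy", "cx", "cy" (pixels), "T" (4x4, takes a point from camera to world coordinates); the wrist camera has in their place "hand_eye" (4x4, takes a point from camera to tool coordinates, whose origin is the TCP and whose axes are the flange's). Camera axes: x right, y down, z forward; pixel columns grow to the right and rows downward; lengths in m; the calibration is good to about 2 mm. A picture is of the moment at which its call begins: read the wrist's pose just before it. There is no depth.
- env.close_job(): hands the job in; it is judged then, once.
The state is a dict: "time_s": time; "q": joint angles; "qd": joint speeds; "tau": joint torques, N m; "eef_pos": TCP position; "tool_rot": TCP orientation; "wrist_force": force on the tool from outside, world axes, zero at the start; "moment": the same for the moment, N m; "width": finger opening in m; "finger_force": force on a finger pad.
Only numpy, scipy, OpenCV 4.12 (cv2) and the standard library are available. Lean on these libraries where they do the work, as an engineer would, in place of code of your own. Each camera call takes 0.05 s, during which the arm holds its last target. There are 200 camera calls.

## Working session

There is one attempt and no reset: what is moved stays moved. The work goes in short steps, Python scripts to look and compute and a tool call to move; the robot and the scene stay as the last step left them, time stands still between calls to the robot, and variables do not carry over. Pictures are saved under pics/ and viewed, at most 10 in all, crops included, and the job is handed in when it is done.

Besides the shell and the picture viewer there is one more tool, called after "Emit:" as a command line: name --argument value ..., lists and objects as JSON in quotes. step_arm: Moves the arm, as the interface text tells. Its arguments: {"type":"object","properties":{"commands":{"type":"string"},"newtons":{"type":"number"}},"required":["commands"]}

```bash
ls; mkdir -p pics
cat > h.py <<'E'
import numpy as np, cv2
from station import env
def save(name,fn):
    im=env.get_image(name); cv2.imwrite('pics/'+fn,im['frame'][:,:,::-1]); return im
def camT(im):
    if 'T' in im: return im['T']
    s=env.get_state(); T=np.eye(4); T[:3,:3]=s['tool_rot']; T[:3,3]=s['eef_pos']; return T@im['hand_eye']
def ray(im,u,v,z,T=None):
    T=np.array(camT(im) if T is None else T); d=T[:3,:3]@np.array([(u-im['cx'])/im['fx'],(v-im['cy'])/im['fy'],1]); o=T[:3,3]
    return o+d*(z-o[2])/d[2]
def proj(im,p,T=None):
    T=np.array(camT(im) if T is None else T); c=T[:3,:3].T@(np.array(p)-T[:3,3]); return im['fx']*c[0]/c[2]+im['cx'],im['fy']*c[1]/c[2]+im['cy']
def blob(im,lo,hi,n=5,mina=30):
    h=cv2.cvtColor(im['frame'],cv2.COLOR_RGB2HSV); m=cv2.inRange(h,np.array(lo),np.array(hi))
    k,l,s,c=cv2.connectedComponentsWithStats(m)
    out=[]
    for i in sorted(range(1,k),key=lambda i:-s[i][4])[:n]:
        if s[i][4]<mina: continue
        r=cv2.minAreaRect(np.argwhere(l==i)[:,::-1].astype(np.float32)); out.append((s[i].tolist(),c[i].round(1).tolist(),cv2.boxPoints(r).round(1).tolist()))
    return out
E
python3 - <<'E'
from h import *
for n in('side','top'):
    im=save(n,n+'0.png'); print(n,im['fx'],im['fy'],im['cx'],im['cy'],np.round(im['T'],3).tolist())
    for c,lo,hi in(('green',(40,80,50),(85,255,255)),('red',(0,140,80),(5,255,255)),('red2',(174,140,80),(180,255,255)),('yel',(22,140,100),(35,255,255)),('blue',(100,120,50),(125,255,255)),('orange',(7,150,100),(18,255,255))):
        for b in blob(im,lo,hi): print(c,b)
print(env.get_state())
E
```

```text
pics
side 459.3667463405403 459.3667463405403 317.51532107647864 198.98432776993323 [[0.929, -0.238, 0.284, 0.219], [-0.37, -0.627, 0.686, -0.95], [0.014, -0.742, -0.67, 0.968], [0.0, 0.0, 0.0, 1.0]]
green ([238, 135, 12, 10, 77], [243.5, 139.3], [[238.0, 135.0], [249.0, 135.0], [249.0, 144.0], [238.0, 144.0]])
green ([248, 154, 13, 9, 51], [254.1, 157.6], [[247.5, 159.5], [255.5, 151.5], [260.0, 156.0], [252.0, 164.0]])
red ([229, 0, 89, 50, 2006], [283.6, 14.9], [[229.0, 0.0], [317.0, 0.0], [317.0, 49.0], [229.0, 49.0]])
red ([75, 0, 34, 34, 413], [89.7, 8.1], [[74.5999984741211, 0.10000000149011612], [104.9000015258789, -5.599999904632568], [111.0999984741211, 27.5], [80.9000015258789, 33.20000076293945]])
red ([0, 0, 20, 44, 411], [6.9, 15.6], [[0.0, 43.0], [0.0, 0.0], [19.0, 0.0], [19.0, 43.0]])
red ([137, 0, 20, 14, 209], [146.1, 5.8], [[137.0, 0.0], [156.0, 0.0], [156.0, 13.0], [137.0, 13.0]])
red ([173, 0, 29, 7, 103], [183.5, 1.9], [[173.0, 0.0], [201.0, 0.0], [201.0, 6.0], [173.0, 6.0]])
yel ([298, 29, 3, 16, 38], [298.9, 35.3], [[298.0, 29.0], [300.0, 29.0], [300.0, 44.0],
[... 3176 characters left out ...]
3429426, -0.08217515]), 'qd': array([ 0.00130113, -0.00064017,  0.0020701 , -0.00149526,  0.00107213,
       -0.00044797, -0.00095131]), 'tau': array([ 3.31643227e-03, -5.89106047e+01,  6.44282587e-01, -2.91703820e+01,
       -5.37332695e-02,  1.45780208e-02,  2.97245151e-05]), 'eef_pos': array([0.20054669, 0.59144362, 0.19571045]), 'tool_rot': array([[-9.47087364e-01,  3.20975739e-01, -3.17773117e-04],
       [ 3.20975865e-01,  9.47086375e-01, -1.37587941e-03],
       [-1.40665321e-04, -1.40507550e-03, -9.99999003e-01]]), 'wrist_force': array([ 0.20304595,  0.27649176, -0.35188222]), 'moment': array([-0.0014489 , -0.00711585, -0.02460415]), 'finger_force': 0.0, 'width': 0.08800356636958286}
```

View pics/top0.png

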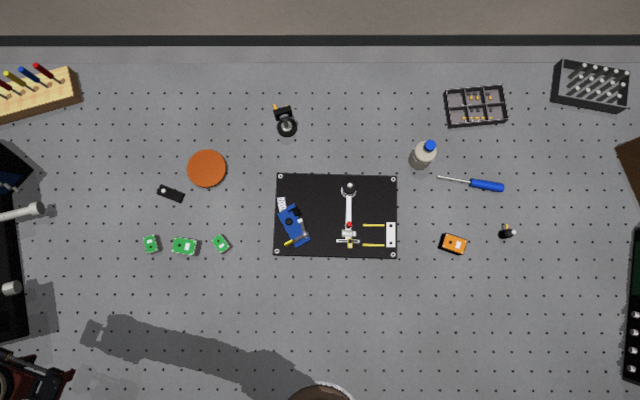

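View pics/side0.png

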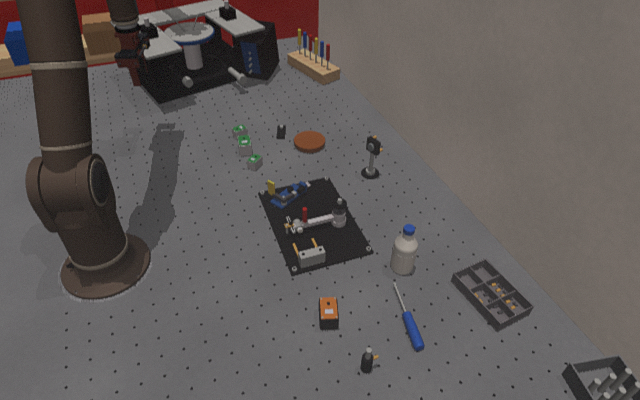

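Run:
```python
from h import *
im=env.get_image('top'); f=im['frame'][:,:,::-1]
a=cv2.resize(f[165:265,265:405],None,fx=5,fy=5,interpolation=cv2.INTER_CUBIC)
cv2.imwrite('pics/tz.png',a)
for n,u,v,z in(('logger',182.6,245.2,.045),('g1',149.8,243.9,.03),('g3',219.5,242.6,.03),('hub',348.5,188,.094),('post',349,225,.098),('anvil',391,235,.05),('bp',277,174,.01),('bp',396,174,.01),('bp',275,257,.01),('bp',397,258,.01),('spare',453.3,243.1,.045)):print(n,ray(im,u,v,z).round(3))
for b in blob(im,(40,80,50),(85,255,255),1): print([ray(im,*p,.045).round(3)[:2].tolist() for p in b[2]])
```

```text
logger [0.483 0.376 0.045]
g1 [0.487 0.473 0.03 ]
g3 [0.491 0.278 0.03 ]
hub [ 0.634 -0.08   0.094]
post [ 0.533 -0.08   0.098]
anvil [ 0.511 -0.197  0.05 ]
bp [0.693 0.124 0.01 ]
bp [ 0.693 -0.222  0.01 ]
bp [0.453 0.125 0.01 ]
bp [ 0.45  -0.219  0.01 ]
spare [ 0.49  -0.369  0.045]
[[0.468, 0.407], [0.507, 0.402], [0.498, 0.343], [0.458, 0.347]]
```

View pics/tz.png

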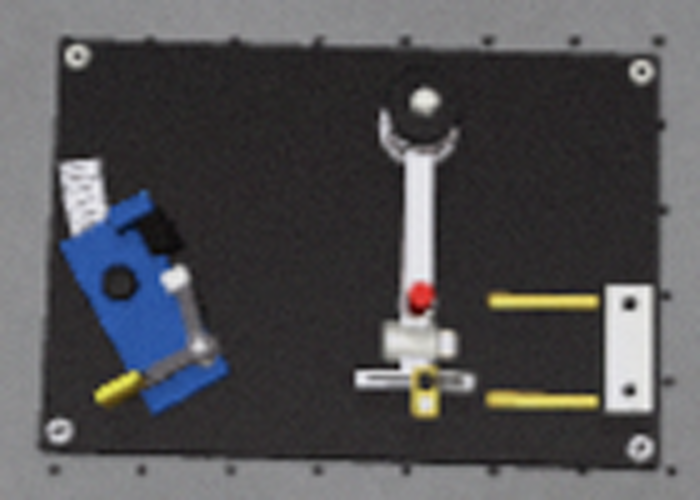

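The top view shows the tester axes close to the world's: pivot at about (348,188) px, post at (349,225), anvil at (391,235), and the blue carriage on the left with the yellow paddle at its lower left. The target logger is the large middle green one at (183,245). In the side view, the lane above it is clear.

Emit:
step_arm --commands "0 0 1.394 -0.337 -0.113 0 0;0 0 1.394 -0.337 -0.113 0 0;0 0 1.394 -0.337 -0.113 0 0;0 0 1.394 -0.337 -0.113 0 0;0 0 1.394 -0.337 -0.113 0 0;0 0 1.394 -0.337 -0.113 0 0;0 0 1.394 -0.337 -0.113 0 0;0 0 1.394 -0.337 -0.113 0 0;0 0 1.394 -0.337 -0.113 0 0;0 0 1.394 -0.337 -0.113 0 0;0 0 1.394 -0.337 -0.113 0 0;0 0 1.394 -0.337 -0.113 0 0"

```text
time_s: 1.15
eef_pos: [0.4838, 0.3761, 0.1961]
tool_rot: [[0.156, 0.988, -0.0], [0.988, -0.156, -0.001], [-0.001, -0.0, -1.0]]
wrist_force: [0.1, 1.1, -0.0]
width: 0.0882
finger_force: 0.0
```

Run:
```python
from h import *
im=env.get_image('top')
P=[ray(im,265+u/5,165+v/5,.012)[:2] for u,v in((77,56),(641,71),(58,431),(641,447))]
print(np.round(P,3).tolist())
for a,b in((0,1),(2,3),(0,2),(1,3)):
    d=P[b]-P[a]; print(np.degrees(np.arctan2(d[1],d[0])).round(2),np.linalg.norm(d).round(3))
for n,u,v,z in(('hub',425,100,.1),('post',421,293,.098),('anvT',630,347,.05),('rail',490,300,.018),('rail',598,300,.018),('rail',487,401,.018),('rail',598,401,.018),('anvface',604,285,.05),('anvface',604,410,.05),('padL',98,399,.082),('padR',138,379,.082),('stop',120,283,.06),('searpin',204,346,.05),('nose',175,276,.045),('head',412,341,.048)):print(n,ray(im,265+u/5,165+v/5,z).round(3))
w=save('wrist','w1.png')
for b in blob(w,(40,60,40),(85,255,255),4):
    print(b); print([ray(w,*p,.045).round(3)[:2].tolist() for p in b[2]],ray(w,*b[1],.045).round(3))
s=env.get_state();print(s['eef_pos'],s['tool_rot'].round(3).tolist(),s['time_s'],s['q'].round(2))
```

```text
[[0.686, 0.114], [0.677, -0.213], [0.469, 0.12], [0.46, -0.208]]
-91.52 0.327
-91.45 0.328
178.32 0.217
178.57 0.217
hub [ 0.641 -0.083  0.1  ]
post [ 0.537 -0.081  0.098]
anvT [ 0.513 -0.197  0.05 ]
rail [ 0.543 -0.124  0.018]
rail [ 0.543 -0.185  0.018]
rail [ 0.486 -0.121  0.018]
rail [ 0.486 -0.184  0.018]
anvface [ 0.547 -0.184  0.05 ]
anvface [ 0.479 -0.182  0.05 ]
padL [0.482 0.091 0.082]
padR [0.493 0.07  0.082]
stop [0.547 0.082 0.06 ]
searpin [0.513 0.037 0.05 ]
nose [0.553 0.053 0.045]
head [ 0.516 -0.078  0.048]
([300, 156, 40, 57, 1903], [319.2, 182.5], [[300.0, 156.0], [339.0, 156.0], [339.0, 212.0], [300.0, 212.0]])
[[0.468, 0.406], [0.506, 0.4], [0.499, 0.341], [0.458, 0.347]] [0.483 0.376 0.045]
([285, 60, 52, 48, 1336], [309.7, 84.1], [[281.29998779296875, 80.69999694824219], [323.6000061035156, 57.70000076293945], [339.6000061035156, 86.9000015258789], [297.29998779296875, 110.0]])
[[0.462, 0.478], [0.504, 0.492], [0.515, 0.465], [0.472, 0.45]] [0.488 0.472 0.045]
([317, 244, 43, 38, 830], [339.3, 262.0], [[315.5, 267.5], [343.5, 239.5], [361.5, 257.5], [333.5, 285.5]])
[[0.464, 0.28], [0.499, 0.309], [0.516, 0.285], [0.481, 0.255]] [0.491 0.283 0.045]
[0.48312091 0.37695231 0.19613585] [[0.146, 0.989, -0.0], [0.989, -0.146, -0.0], [-0.0, -0.0, -1.0]] 1.25 [-1.02  0.4   0.38  1.65 -0.16  1.12 -0.74]
```

View pics/w1.png

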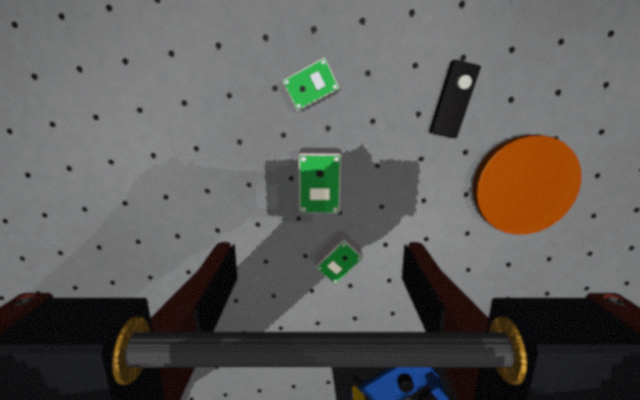

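The wrist view shows the target logger centred between the open fingers, with its cap centre at (319,182) px, and the small look-alikes clear of the fingers. I'll grasp it low.

Emit:
step_arm --commands "0 0 0 0 0 0.04 0;0 0 0 0 0 0.08 0;0 0 0 0 0 0.12 0;0 0 0 0 0 0.15 0;0 0 0 0 0 0.17 0;0 0 0 0 0 0.183 0;0 0 0 0 0 0.183 0;0 0 0 0 0 0.183 1;0 0 0 0 0 0.183 1;0 0 0 0 0 0.183 1;0 0 0 0 0 0.183 1;0 0 0 0 0 0.183 1" --newtons 25

```text
time_s: 2.25
eef_pos: [0.4841, 0.3773, 0.0146]
tool_rot: [[0.149, 0.989, 0.001], [0.989, -0.149, 0.001], [0.002, 0.001, -1.0]]
wrist_force: [0.2, -0.6, -0.5]
width: 0.058
finger_force: 0.0
```

Emit:
step_arm --commands "0 0 0 0 0 0 1;0 0 0 0 0 0 1;0 0 0 0 0 0 1;0 0 0 0 0 0 1;0 0 0 0 0 0 1"

```text
time_s: 2.67
eef_pos: [0.4837, 0.3769, 0.0138]
tool_rot: [[0.149, 0.989, 0.0], [0.989, -0.149, 0.0], [0.0, 0.0, -1.0]]
wrist_force: [-0.5, -0.2, 5.4]
width: 0.0436
finger_force: 25.0
```

Emit:
step_arm --commands "0 0 0 0 0 -0.04 1;0 0 0 0 0 -0.08 1;0 0 0 0 0 -0.12 1;0 0 -0.123 -0.04 0.01 -0.15 1;0 0 -0.123 -0.08 0.018 -0.17 1;0 0 -0.123 -0.606 0.122 -0.17 1;0 0 -0.123 -0.606 0.122 -0.17 1;0 0 -0.123 -0.606 0.122 -0.17 1;0 0 -0.123 -0.606 0.122 -0.17 1;0 0 -0.123 -0.606 0.122 -0.17 1;0 0 -0.123 -0.606 0.122 -0.17 1;0 0 -0.123 -0.606 0.122 -0.17 1"

```text
time_s: 3.67
eef_pos: [0.5011, 0.0131, 0.1803]
tool_rot: [[0.027, 1.0, -0.001], [1.0, -0.027, 0.0], [0.0, -0.001, -1.0]]
wrist_force: [0.6, 0.5, -3.3]
width: 0.0435
finger_force: 25.0
```

Emit:
step_arm --commands "0 0 0 -0.24 0.019 0.0 1;0 0 0 -0.24 0.019 0.0 1;0 0 0 -0.24 0.019 0.0 1;0 0 0 -0.24 0.019 0.0 1;0 0 0 -0.24 0.019 0.0 1;0 0 0 -0.24 0.019 0.0 1;0 0 0 -0.24 0.019 0.0 1;0 0 0 -0.24 0.019 0.0 1;0 0 0 -0.24 0.019 0.0 1"

```text
time_s: 4.42
eef_pos: [0.514, -0.2245, 0.1798]
tool_rot: [[0.027, 1.0, -0.001], [1.0, -0.027, 0.001], [0.001, -0.002, -1.0]]
wrist_force: [-0.8, 0.4, -1.9]
width: 0.0438
finger_force: 25.0
```

Run:
```python
from h import *
s=env.get_state();print(s['eef_pos'],s['tool_rot'].round(3).tolist(),s['time_s'],s['q'].round(2))
w=save('wrist','w2.png'); np.save('T2.npy',camT(w)); import pickle; pickle.dump(w,open('w2.pkl','wb'))
for n,lo,hi in(('yel',(18,90,60),(32,255,255)),('green',(40,60,40),(85,255,255)),('red',(0,140,60),(6,255,255))):
  for b in blob(w,lo,hi,4): print(n,b)
```

```text
[ 0.5140277  -0.22454837  0.17983816] [[0.027, 1.0, -0.001], [1.0, -0.027, 0.001], [0.001, -0.002, -1.0]] 4.4167 [-0.14  0.35  0.6   1.8  -0.23  1.06  0.52]
yel ([406, 317, 21, 68, 703], [417.8, 351.5], [[404.79998779296875, 317.6000061035156], [422.20001220703125, 316.0], [428.5, 383.3999938964844], [411.1000061035156, 385.0]])
yel ([212, 317, 21, 68, 679], [220.4, 351.1], [[209.8000030517578, 383.20001220703125], [216.1999969482422, 316.1000061035156], [233.3000030517578, 317.70001220703125], [226.89999389648438, 384.79998779296875]])
yel ([343, 73, 12, 68, 669], [348.4, 106.5], [[342.6000061035156, 139.89999389648438], [344.1000061035156, 72.9000015258789], [354.3999938964844, 73.0999984741211], [352.8999938964844, 140.1999969482422]])
yel ([287, 74, 11, 67, 653], [292.2, 106.1], [[287.0, 74.0], [297.0, 74.0], [297.0, 140.0], [287.0, 140.0]])
green ([279, 216, 82, 106, 6916], [319.0, 265.6], [[277.29998779296875, 320.29998779296875], [279.0, 215.6999969482422], [360.20001220703125, 217.0], [358.5, 321.6000061035156]])
red ([338, 0, 22, 27, 407], [347.2, 10.9], [[337.5, 25.700000762939453], [339.1000061035156, -1.2000000476837158], [359.29998779296875, 0.0], [357.6000061035156, 26.899999618530273]])
red ([603, 294, 20, 6, 56], [611.3, 296.1], [[602.7999877929688, 297.8999938964844], [603.0999755859375, 293.5], [622.2999877929688, 294.70001220703125], [622.0, 299.1000061035156]])
red ([21, 295, 14, 3, 33], [28.0, 295.8], [[21.0, 295.0], [34.0, 295.0], [34.0, 297.0], [21.0, 297.0]])
```

View pics/w2.png

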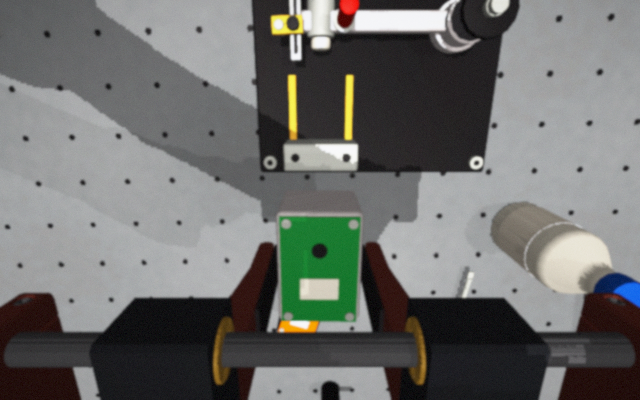

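The held logger's cap is centred at (319,265) px, the rails are at (292,106) and (348,106), and the anvil's face edge is at about row 141. The spare is under the gripper at (300,326), well below.

Run:
```python
from h import *
import pickle
w=pickle.load(open('w2.pkl','rb'));T=np.load('T2.npy')
for n,u,v,z in(('railL top end',292,74,.018),('railL bot',292,139,.018),('railR top',349,73,.018),('railR bot',348,139,.018),('anvL',285,142,.05),('anvR',357,142,.05),('screwL',269,163,.012),('screwR',476,163,.012),('post',347,5,.098),('capTL',278,216,.211),('capTR',360,216,.211),('capBL',278,321,.211),('capBR',359,321,.211),('tipwhite',320,48,.036)):
    print(n,ray(w,u,v,z,T).round(4))
```

```text
railL top end [ 0.4904 -0.119   0.018 ]
railL bot [ 0.4873 -0.1809  0.018 ]
railR top [ 0.5454 -0.1195  0.018 ]
railR bot [ 0.5444 -0.1824  0.018 ]
anvL [ 0.4833 -0.1799  0.05  ]
anvR [ 0.5502 -0.1817  0.05  ]
screwL [ 0.4612 -0.2061  0.012 ]
screwR [ 0.6803 -0.2117  0.012 ]
post [ 0.5373 -0.0797  0.098 ]
capTL [ 0.4945 -0.1965  0.211 ]
capTR [ 0.5347 -0.1975  0.211 ]
capBL [ 0.4908 -0.2569  0.211 ]
capBR [ 0.5348 -0.258   0.211 ]
tipwhite [ 0.5179 -0.099   0.036 ]
```

Emit:
step_arm --commands "0 0 0 0.035 0 0 1;0 0 0 0.065 0 0 1;0 0 0 0.0825 0 0.02 1;0 0 0 0.0825 0 0.055 1;0 0 0 0.0825 0 0.085 1;0 0 0 0.0825 0 0.11 1;0 0 0 0.0825 0 0.125 1;0 0 0 0.0825 0 0.125 1;0 0 0 0.0825 0 0.125 1"

```text
time_s: 5.22
eef_pos: [0.5164, -0.1414, 0.0553]
tool_rot: [[0.025, 1.0, -0.002], [1.0, -0.025, 0.001], [0.001, -0.002, -1.0]]
wrist_force: [0.4, -0.8, -2.6]
width: 0.0437
finger_force: 25.0
```

Run:
```python
from h import *
s=env.get_state();print(s['eef_pos'],s['tool_rot'].round(4).tolist(),s['time_s'],s['wrist_force'])
w=save('wrist','w3.png'); np.save('T3.npy',camT(w)); import pickle; pickle.dump(w,open('w3.pkl','wb'));print(w['hand_eye'].round(3).tolist())
z=s['eef_pos'][2]+.031
for n,lo,hi,h in(('yel',(18,90,60),(32,255,255),.018),('green',(40,60,40),(85,255,255),z)):
  for b in blob(w,lo,hi,6): print(n,b[0],[ray(w,*p,h).round(4)[:2].tolist() for p in b[2]])
```

```text
[ 0.51637613 -0.14140796  0.05530538] [[0.025, 0.9997, -0.0017], [0.9997, -0.025, 0.0006], [0.0005, -0.0017, -1.0]] 5.2167 [ 0.40659971 -0.83792475 -2.59398739]
[[-0.0, -0.954, -0.299, 0.082], [1.0, -0.0, 0.0, -0.0], [-0.0, -0.299, 0.954, -0.188], [0.0, 0.0, 0.0, 1.0]]
yel [245, 131, 52, 29, 876] [[0.4699, -0.0794], [0.5033, -0.0802], [0.5025, -0.0987], [0.4683, -0.0978]]
yel [406, 316, 21, 69, 766] [[0.5817, -0.2244], [0.5959, -0.2235], [0.6044, -0.2907], [0.5892, -0.2917]]
yel [212, 316, 22, 70, 763] [[0.4214, -0.2866], [0.4337, -0.2192], [0.4485, -0.2209], [0.4371, -0.2884]]
yel [355, 189, 13, 55, 266] [[0.542, -0.121], [0.5497, -0.1201], [0.5559, -0.1602], [0.5478, -0.1613]]
yel [274, 190, 11, 22, 137] [[0.4824, -0.1334], [0.4881, -0.1187], [0.4934, -0.1207], [0.4877, -0.1355]]
green [279, 217, 82, 105, 6899] [[0.4977, -0.1155], [0.5377, -0.1166], [0.5383, -0.177], [0.494, -0.1758]]
```

View pics/w3.png

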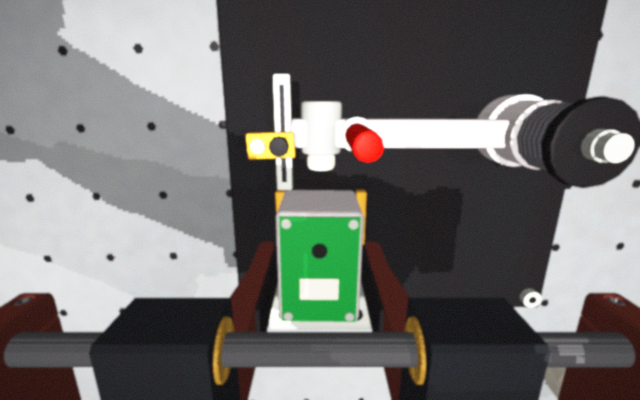

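The rail ends straddle the logger evenly: outer edges at about 274 and 367 px, logger at 279 to 361. The hammer tip at (321,168) is clear. I'll nudge it 1 mm and lower.

Emit:
step_arm --commands "0 0 0 0 0.001 0.01 1;0 0 0 0 0.001 0.018 1;0 0 0 0 0.001 0.024 1;0 0 0 0 0.001 0.027 1;0 0 0 0 0.001 0.029 1;0 0 0 0 0.001 0.0305 1;0 0 0 0 0.001 0.0315 1;0 0 0 0 0.001 0.0315 1" --newtons 25

```text
time_s: 5.93
eef_pos: [0.5177, -0.143, 0.0241]
tool_rot: [[0.027, 1.0, 0.0], [1.0, -0.027, 0.0], [0.0, 0.0, -1.0]]
wrist_force: [-0.6, -0.1, -2.8]
width: 0.0437
finger_force: 25.0
```

Emit:
step_arm --commands "0 0 0 0 0 0.001 1;0 0 0 0 0 0.001 1;0 0 0 0 0 0.0015 1;0 0 0 0 0 0.0015 1"

```text
time_s: 6.27
eef_pos: [0.5179, -0.143, 0.0238]
tool_rot: [[0.027, 1.0, 0.001], [1.0, -0.027, 0.001], [0.001, 0.001, -1.0]]
wrist_force: [-3.6, 1.7, 10.4]
width: 0.044
finger_force: 25.0
```

Emit:
step_arm --commands "0 0 0 -0.001 0 -0.0007 1;0 0 0 -0.002 0 -0.0007 1;0 0 0 -0.003 0 -0.0007 1;0 0 0 -0.004 0 -0.0007 1;0 0 0 -0.005 0 -0.0007 1;0 0 0 -0.005 0 -0.0007 1"

```text
time_s: 6.77
eef_pos: [0.5183, -0.1466, 0.0238]
tool_rot: [[0.026, 1.0, 0.001], [1.0, -0.026, 0.002], [0.002, 0.001, -1.0]]
wrist_force: [-0.8, 5.7, 5.3]
width: 0.0437
finger_force: 25.0
```

Emit:
step_arm --commands "0 0 0 -0.001 0 0 1;0 0 0 -0.002 0 0 1;0 0 0 -0.002 0 0 1"

```text
time_s: 7.02
eef_pos: [0.5184, -0.1478, 0.0238]
tool_rot: [[0.025, 1.0, 0.001], [1.0, -0.025, 0.003], [0.003, 0.001, -1.0]]
wrist_force: [-1.1, 7.7, 6.9]
width: 0.0438
finger_force: 25.0
```

Emit:
step_arm --commands "0 0 0 -0.001 0 -0.0005 1;0 0 0 -0.002 0 -0.0005 1;0 0 0 -0.003 0 -0.0005 1;0 0 0 -0.003 0 -0.0005 1;0 0 0 -0.003 0 -0.0005 1"

```text
time_s: 7.43
eef_pos: [0.5182, -0.1479, 0.0239]
tool_rot: [[0.023, 1.0, -0.0], [1.0, -0.023, 0.006], [0.006, -0.001, -1.0]]
wrist_force: [-1.1, 13.1, 5.7]
width: 0.0435
finger_force: 25.0
```

Emit:
step_arm --commands "0 0 0 0.001 0 0 0.2;0 0 0 0.001 0 0 0.2;0 0 0 0.001 0 0 0.2;0 0 0 0.001 0 0 0.2;0 0 0 0.001 0 0 0.2;0 0 0 0.001 0 -0.015 0.2;0 0 0 0.001 0 -0.045 0.2;0 0 0 0.001 0 -0.085 0.2;0 0 0 0.001 0 -0.12 0.2;0 0 0 0.001 0 -0.14 0.2;0 0 0 0.001 0 -0.14 0.2"

```text
time_s: 8.35
eef_pos: [0.52, -0.1533, 0.1684]
tool_rot: [[0.028, 1.0, 0.008], [1.0, -0.028, -0.001], [-0.001, 0.008, -1.0]]
wrist_force: [0.2, -0.3, -0.2]
width: 0.0704
finger_force: 0.0
```

Run:
```python
from h import *
s=env.get_state();print(s['eef_pos'],s['tool_rot'].round(4).tolist(),s['time_s'],s['wrist_force'],s['width'])
w=save('wrist','w4.png'); np.save('T4.npy',camT(w)); import pickle; pickle.dump(w,open('w4.pkl','wb'))
for n,lo,hi,h in(('yel',(18,90,60),(32,255,255),.018),('green',(40,60,40),(85,255,255),.055),('red',(0,140,60),(6,255,255),.098)):
  for b in blob(w,lo,hi,4): print(n,b[0],b[1],[ray(w,*p,h).round(4)[:2].tolist() for p in b[2]])
```

```text
[ 0.51998759 -0.15331308  0.16837852] [[0.028, 0.9996, 0.0075], [0.9996, -0.028, -0.0008], [-0.0006, 0.0075, -1.0]] 8.35 [ 0.23799196 -0.30287024 -0.22488887] 0.07043804719457589
yel [456, 317, 31, 68, 977] [474.7, 351.2] [[0.6716, -0.3199], [0.7006, -0.315], [0.7265, -0.4149], [0.6954, -0.4206]]
yel [152, 317, 31, 68, 958] [163.5, 351.3] [[0.3001, -0.4009], [0.3299, -0.3036], [0.3583, -0.3099], [0.3305, -0.4082]]
yel [277, 368, 41, 27, 628] [297.0, 379.6] [[0.4614, -0.3842], [0.5102, -0.3858], [0.509, -0.4261], [0.4588, -0.4245]]
yel [283, 149, 10, 61, 455] [287.3, 179.3] [[0.4837, -0.118], [0.4921, -0.1179], [0.4907, -0.1803], [0.4818, -0.1804]]
green [294, 157, 45, 63, 2344] [315.7, 186.5] [[0.4978, -0.12], [0.5367, -0.1211], [0.5361, -0.1794], [0.4949, -0.1782]]
red [331, 100, 19, 20, 267] [340.5, 109.1] [[0.5282, -0.0751], [0.5389, -0.0703], [0.5453, -0.0827], [0.5344, -0.0877]]
red [602, 294, 22, 7, 56] [611.5, 296.5] [[0.7625, -0.2436], [0.7619, -0.2391], [0.7807, -0.2418], [0.7814, -0.2463]]
red [20, 295, 16, 4, 36] [27.9, 295.9] [[0.2593, -0.227], [0.2603, -0.224], [0.2728, -0.2255], [0.2718, -0.2284]]
```

View pics/w4.png

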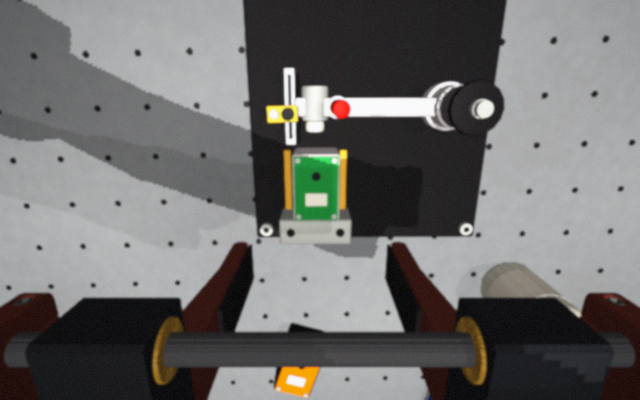

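The cap's near edge at about row 220 butts against the anvil's top at row 221. The post's top is at (340,109) px. I'll check the contact numerically after the tool turns.

Run:
```python
from h import *
import pickle
w=pickle.load(open('w4.pkl','rb'));T=np.load('T4.npy')
for u in (300,316,332):print(w['frame'][214:228,u].tolist())
print([proj(w,p,T) for p in ((.515,-.182,.05),(.515,-.182,.055),(.515,-.187,.055))])
```

```text
[[86, 141, 92], [119, 151, 120], [139, 161, 136], [136, 161, 134], [118, 152, 118], [104, 146, 107], [126, 149, 123], [149, 154, 145], [169, 170, 162], [177, 178, 170], [179, 180, 172], [179, 178, 170], [177, 177, 171], [177, 176, 168]]
[[29, 130, 52], [28, 127, 51], [29, 131, 50], [29, 126, 50], [44, 136, 64], [75, 136, 82], [119, 144, 119], [153, 158, 147], [170, 173, 164], [173, 176, 169], [178, 180, 172], [178, 176, 168], [178, 179, 170], [176, 175, 167]]
[[100, 144, 104], [132, 154, 128], [151, 164, 148], [149, 163, 148], [128, 155, 128], [114, 150, 117], [134, 154, 133], [164, 170, 158], [183, 183, 176], [189, 189, 183], [190, 190, 181], [190, 192, 182], [191, 189, 181], [190, 192, 183]]
[(np.float64(315.63572304905983), np.float64(220.34671214971394)), (np.float64(315.61174729260523), np.float64(222.18454076584086)), (np.float64(315.7753606486202), np.float64(227.15380478764595))]
```

Emit:
step_arm --commands "0 0 -1.571 0.074 0.015 0 0.3;0 0 -1.571 0.074 0.015 0 0.3;0 0 -1.571 0.074 0.015 0 0.3;0 0 -1.571 0.074 0.015 0 0.3;0 0 -1.571 0.074 0.015 0 0.3;0 0 -1.571 0.074 0.015 0 0.3;0 0 -1.571 0.074 0.015 0 0.3;0 0 -1.571 0.074 0.015 0 0.3;0 0 -1.571 0.074 0.015 0 0.3;0 0 -1.571 0.074 0.015 0 0.3;0 0 -1.571 0.074 0.015 0 0.3;0 0 -1.571 0.074 0.015 0 0.3"

```text
time_s: 9.4
eef_pos: [0.5335, -0.0784, 0.1621]
tool_rot: [[-0.996, 0.092, -0.003], [0.092, 0.996, 0.0], [0.003, -0.0, -1.0]]
wrist_force: [-0.4, 0.8, -1.2]
width: 0.062
finger_force: 0.0
```

Emit:
step_arm --commands "0 0 0 0 0 0.02 0.3;0 0 0 0 0 0.04 0.3;0 0 0 0 0 0.05 0.3;0 0 0 0 0 0.05 0.3"

```text
time_s: 9.73
eef_pos: [0.5321, -0.0783, 0.1106]
tool_rot: [[-0.995, 0.098, -0.006], [0.098, 0.995, 0.0], [0.006, -0.0, -1.0]]
wrist_force: [-1.1, 0.3, -0.6]
width: 0.0612
finger_force: 0.0
```

Emit:
step_arm --commands "0 0 -0.07 -0.005 -0.001 0.015 0.3;0 0 -0.07 -0.005 -0.001 0.03 0.3;0 0 -0.07 -0.005 -0.001 0.04 0.5;0 0 -0.07 -0.005 -0.001 0.047 0.7;0 0 -0.07 -0.005 -0.001 0.047 1;0 0 -0.07 -0.005 -0.001 0.047 1;0 0 -0.07 -0.005 -0.001 0.047 1;0 0 -0.07 -0.005 -0.001 0.047 1;0 0 -0.07 -0.005 -0.001 0.047 1;0 0 -0.07 -0.005 -0.001 0.047 1;0 0 -0.07 -0.005 -0.001 0.047 1;0 0 -0.07 -0.005 -0.001 0.047 1" --newtons 30

```text
time_s: 10.73
eef_pos: [0.5397, -0.0798, 0.0674]
tool_rot: [[-1.0, 0.028, 0.001], [0.028, 1.0, 0.0], [-0.001, 0.0, -1.0]]
wrist_force: [0.1, 0.2, 4.1]
width: 0.0126
finger_force: 30.0
```

Emit:
step_arm --commands "0 0 0.06 -0.0002 0.0063 0 1;0 0 0.12 -0.0008 0.0126 0 1;0 0 0.18 -0.0017 0.0188 0 1;0 0 0.24 -0.003 0.025 0 1;0 0 0.30 -0.0047 0.031 0 1;0 0 0.36 -0.0068 0.037 0 1;0 0 0.42 -0.0091 0.0428 0 1;0 0 0.48 -0.0119 0.0485 0 1;0 0 0.54 -0.0149 0.054 0 1;0 0 0.60 -0.0183 0.0593 0 1;0 0 0.60 -0.0183 0.0593 0 1" --newtons 30

```text
time_s: 11.65
eef_pos: [0.5595, -0.0211, 0.0673]
tool_rot: [[-0.807, 0.59, -0.0], [0.59, 0.807, -0.001], [-0.0, -0.001, -1.0]]
wrist_force: [-4.5, -4.6, 9.2]
width: 0.0119
finger_force: 30.0
```

Emit:
step_arm --commands "0 0 0.03 0 0.0031 -0.002 1;0 0 0.06 -0.0002 0.0063 -0.002 1;0 0 0.09 -0.0004 0.0094 -0.002 1;0 0 0.12 -0.0008 0.0126 -0.002 1;0 0 0.12 -0.0008 0.0126 -0.002 1"

```text
time_s: 12.07
eef_pos: [0.5658, -0.0131, 0.0675]
tool_rot: [[-0.731, 0.682, -0.003], [0.682, 0.731, -0.002], [0.001, -0.004, -1.0]]
wrist_force: [-1.8, -5.3, -5.0]
width: 0.0121
finger_force: 30.0
```

Emit:
step_arm --commands "0 0 0.02 0 0.0021 0 1;0 0 0.04 -0.0001 0.0042 0 1;0 0 0.04 -0.0001 0.0042 0 1"

```text
time_s: 12.32
eef_pos: [0.5684, -0.0103, 0.0675]
tool_rot: [[-0.704, 0.71, -0.004], [0.71, 0.704, -0.002], [0.001, -0.005, -1.0]]
wrist_force: [-2.0, -4.0, -4.6]
width: 0.0121
finger_force: 30.0
```

Emit:
step_arm --commands "0 0 0.02 0 0.0021 0 1;0 0 0.03 -0.0001 0.0031 0 1;0 0 0.03 -0.0001 0.0031 0 1"

```text
time_s: 12.57
eef_pos: [0.5703, -0.0083, 0.0675]
tool_rot: [[-0.683, 0.731, -0.004], [0.731, 0.683, -0.002], [0.001, -0.005, -1.0]]
wrist_force: [-2.6, -5.5, -5.0]
width: 0.0121
finger_force: 30.0
```

Emit:
step_arm --commands "0 0 0.015 0 0.0016 0 1;0 0 0.03 -0.0001 0.0031 0 1;0 0 0.03 -0.0001 0.0031 0 1"

```text
time_s: 12.82
eef_pos: [0.5726, -0.0061, 0.0675]
tool_rot: [[-0.66, 0.751, -0.005], [0.751, 0.66, -0.002], [0.001, -0.005, -1.0]]
wrist_force: [-2.7, -4.8, -3.6]
width: 0.0122
finger_force: 30.0
```

Emit:
step_arm --commands "0 0 0.015 0 0.0016 0 1;0 0 0.03 -0.0001 0.0031 0 1;0 0 0.03 -0.0001 0.0031 0 1"

```text
time_s: 13.07
eef_pos: [0.5748, -0.0041, 0.0675]
tool_rot: [[-0.637, 0.771, -0.005], [0.771, 0.637, -0.002], [0.001, -0.005, -1.0]]
wrist_force: [-3.7, -4.7, -3.8]
width: 0.0121
finger_force: 30.0
```

Emit:
step_arm --commands "0 0 0.015 0 0.0016 0 1;0 0 0.03 -0.0001 0.0031 0 1;0 0 0.03 -0.0001 0.0031 0 1"

```text
time_s: 13.32
eef_pos: [0.5771, -0.0021, 0.0675]
tool_rot: [[-0.614, 0.789, -0.005], [0.789, 0.614, -0.002], [0.002, -0.005, -1.0]]
wrist_force: [-3.6, -5.2, -3.0]
width: 0.0119
finger_force: 30.0
```

Emit:
step_arm --commands "0 0 0.015 0 0.0016 0 1;0 0 0.03 -0.0001 0.0031 0 1;0 0 0.03 -0.0001 0.0031 0 1"

```text
time_s: 13.57
eef_pos: [0.5789, -0.0006, 0.0674]
tool_rot: [[-0.59, 0.807, -0.007], [0.807, 0.59, -0.002], [0.002, -0.007, -1.0]]
wrist_force: [-7.0, -3.9, -1.4]
width: 0.0123
finger_force: 30.0
```

Emit:
step_arm --commands "0 0 0.01 0 0.001 0 1;0 0 0.02 0 0.0021 0 1;0 0 0.02 0 0.0021 0 1"

```text
time_s: 13.82
eef_pos: [0.5801, 0.0003, 0.0674]
tool_rot: [[-0.574, 0.819, -0.007], [0.819, 0.574, -0.002], [0.002, -0.007, -1.0]]
wrist_force: [-7.1, -4.8, 0.4]
width: 0.0122
finger_force: 30.0
```

Emit:
step_arm --commands "0 0 0.01 0 0.001 0 1;0 0 0.02 0 0.0021 0 1;0 0 0.02 0 0.0021 0 1"

```text
time_s: 14.07
eef_pos: [0.5817, 0.0016, 0.0674]
tool_rot: [[-0.557, 0.83, -0.008], [0.83, 0.557, -0.002], [0.002, -0.008, -1.0]]
wrist_force: [-7.7, -6.4, 1.1]
width: 0.0122
finger_force: 30.0
```

Emit:
step_arm --commands "0 0 0.01 0 0.001 0 1;0 0 0.015 0 0.0016 0 1;0 0 0.015 0 0.0016 0 1"

```text
time_s: 14.32
eef_pos: [0.5829, 0.0024, 0.0674]
tool_rot: [[-0.545, 0.839, -0.008], [0.839, 0.545, -0.002], [0.002, -0.008, -1.0]]
wrist_force: [-8.1, -5.6, 0.8]
width: 0.0125
finger_force: 30.0
```

Emit:
step_arm --commands "0 0 0.01 0 0.001 0 1;0 0 0.015 0 0.0016 0 1;0 0 0.015 0 0.0016 0 1"

```text
time_s: 14.57
eef_pos: [0.5842, 0.0033, 0.0674]
tool_rot: [[-0.532, 0.847, -0.008], [0.847, 0.532, -0.002], [0.002, -0.008, -1.0]]
wrist_force: [-8.5, -5.4, 1.2]
width: 0.0122
finger_force: 30.0
```

Emit:
step_arm --commands "0 0 0.01 0 0.001 0 1;0 0 0.015 0 0.0016 0 1;0 0 0.015 0 0.0016 0 1"

```text
time_s: 14.82
eef_pos: [0.5856, 0.0043, 0.0674]
tool_rot: [[-0.519, 0.854, -0.008], [0.854, 0.519, -0.002], [0.002, -0.008, -1.0]]
wrist_force: [-7.1, -5.5, 1.4]
width: 0.0119
finger_force: 30.0
```

Emit:
step_arm --commands "0 0 0.007 0 0.0007 0 1;0 0 0.012 0 0.0013 0 1;0 0 0.012 0 0.0013 0 1"

```text
time_s: 15.07
eef_pos: [0.5867, 0.005, 0.0674]
tool_rot: [[-0.509, 0.861, -0.008], [0.861, 0.509, -0.002], [0.002, -0.008, -1.0]]
wrist_force: [-8.7, -4.6, 0.8]
width: 0.012
finger_force: 30.0
```

Emit:
step_arm --commands "0 0 0.007 0 0.0007 0 1;0 0 0.012 0 0.0013 0 1;0 0 0.012 0 0.0013 0 1"

```text
time_s: 15.32
eef_pos: [0.5878, 0.0057, 0.0674]
tool_rot: [[-0.499, 0.867, -0.008], [0.867, 0.499, -0.002], [0.002, -0.008, -1.0]]
wrist_force: [-8.4, -4.8, 1.6]
width: 0.012
finger_force: 30.0
```

Emit:
step_arm --commands "0 0 0.007 0 0.0007 0 1;0 0 0.015 0 0.0016 0 1;0 0 0.015 0 0.0016 0 1"

```text
time_s: 15.57
eef_pos: [0.5895, 0.0068, 0.0674]
tool_rot: [[-0.486, 0.874, -0.007], [0.874, 0.486, -0.002], [0.002, -0.007, -1.0]]
wrist_force: [-7.4, -4.7, 0.6]
width: 0.0119
finger_force: 30.0
```

Emit:
step_arm --commands "0 0 0.006 0 0.0006 0 1;0 0 0.012 0 0.0013 0 1;0 0 0.012 0 0.0013 0 1"

```text
time_s: 15.82
eef_pos: [0.5906, 0.0074, 0.0674]
tool_rot: [[-0.475, 0.88, -0.007], [0.88, 0.475, -0.002], [0.002, -0.007, -1.0]]
wrist_force: [-8.0, -4.3, 1.1]
width: 0.0121
finger_force: 30.0
```

Emit:
step_arm --commands "0 0 0.005 0 0.0005 0 1;0 0 0.01 0 0.001 0 1;0 0 0.01 0 0.001 0 1"

```text
time_s: 16.07
eef_pos: [0.5915, 0.008, 0.0674]
tool_rot: [[-0.467, 0.884, -0.007], [0.884, 0.467, -0.002], [0.002, -0.007, -1.0]]
wrist_force: [-8.4, -3.4, -0.2]
width: 0.0125
finger_force: 30.0
```

Emit:
step_arm --commands "0 0 0.006 0 0.0006 0 1;0 0 0.012 0 0.0013 0 1;0 0 0.012 0 0.0013 0 1"

```text
time_s: 16.32
eef_pos: [0.5926, 0.0086, 0.0674]
tool_rot: [[-0.456, 0.89, -0.007], [0.89, 0.456, -0.002], [0.002, -0.007, -1.0]]
wrist_force: [-8.6, -3.4, 0.8]
width: 0.0117
finger_force: 30.0
```

Emit:
step_arm --commands "0 0 0.006 0 0.0006 0 1;0 0 0.012 0 0.0013 0 1;0 0 0.012 0 0.0013 0 1"

```text
time_s: 16.57
eef_pos: [0.5937, 0.0093, 0.0674]
tool_rot: [[-0.445, 0.895, -0.008], [0.895, 0.445, -0.002], [0.002, -0.008, -1.0]]
wrist_force: [-8.3, -2.5, 1.1]
width: 0.0123
finger_force: 30.0
```

Emit:
step_arm --commands "0 0 0.006 0 0.0006 0 1;0 0 0.012 0 0.0013 0 1;0 0 0.012 0 0.0013 0 1"

```text
time_s: 16.82
eef_pos: [0.5953, 0.0101, 0.0674]
tool_rot: [[-0.435, 0.901, -0.007], [0.901, 0.435, -0.001], [0.002, -0.007, -1.0]]
wrist_force: [-7.5, -3.0, 0.2]
width: 0.0122
finger_force: 30.0
```

Emit:
step_arm --commands "0 0 0.005 0 0.0005 0 1;0 0 0.01 0 0.001 0 1;0 0 0.01 0 0.001 0 1"

```text
time_s: 17.07
eef_pos: [0.5961, 0.0105, 0.0674]
tool_rot: [[-0.426, 0.905, -0.007], [0.905, 0.426, -0.002], [0.002, -0.007, -1.0]]
wrist_force: [-6.9, -4.1, 0.4]
width: 0.012
finger_force: 30.0
```

Emit:
step_arm --commands "0 0 -0.02 0 -0.0021 0 1;0 0 -0.04 -0.0001 -0.0042 0 1;0 0 -0.06 -0.0002 -0.0063 0 1;0 0 -0.06 -0.0002 -0.0063 0 1;0 0 -0.06 -0.0002 -0.0063 0 1"

```text
time_s: 17.48
eef_pos: [0.5948, 0.0098, 0.0677]
tool_rot: [[-0.481, 0.876, 0.001], [0.876, 0.481, -0.0], [-0.001, 0.001, -1.0]]
wrist_force: [6.7, 1.1, -15.2]
width: 0.012
finger_force: 30.0
```

The arm stays at about 1.075 rad while I ease back, and the force has reversed, so the sear has caught. I'll centre on the post and let go.

Emit:
step_arm --commands "0 0 0.02 0 0.002 0 1;0 0 0.03 0 0.0035 0 1;0 0 0.03 0 0.0035 0 0.5;0 0 0.03 0 0.0035 0 0.5;0 0 0.03 0 0.0035 0 0.5;0 0 0.03 0 0.0035 0 0.5;0 0 0.03 0 0.0035 0 0.5;0 0 0.03 0 0.0035 -0.02 0.5;0 0 0.03 0 0.0035 -0.05 0.5;0 0 0.03 0 0.0035 -0.08 0.5;0 0 0.03 0 0.0035 -0.1 0.5;0 0 0.03 0 0.0035 -0.1 0.5"

```text
time_s: 18.48
eef_pos: [0.6, 0.0108, 0.1738]
tool_rot: [[-0.454, 0.891, 0.008], [0.891, 0.454, 0.001], [-0.002, 0.008, -1.0]]
wrist_force: [0.6, 0.2, 0.7]
width: 0.0444
finger_force: 0.0
```

Run:
```python
from h import *
import pickle
s=env.get_state();print(s['eef_pos'],s['tool_rot'].round(4).tolist(),s['time_s'],s['wrist_force'],s['q'].round(2))
w=save('wrist','w5.png'); np.save('T5.npy',camT(w)); pickle.dump(w,open('w5.pkl','wb'))
for n,lo,hi,h in(('yel',(18,90,60),(32,255,255),.082),('red',(0,140,60),(6,255,255),.098)):
  for b in blob(w,lo,hi,4): print(n,b[0],b[1],ray(w,*b[1],h).round(4),[ray(w,*p,h).round(4)[:2].tolist() for p in b[2]])
```

```text
[0.5999766  0.01079571 0.17382339] [[-0.4536, 0.8912, 0.0078], [0.8912, 0.4536, 0.0015], [-0.0022, 0.0076, -1.0]] 18.4833 [0.60069442 0.19363229 0.68402772] [-0.49  0.41  0.53  1.72 -0.24  1.06  0.59]
yel [227, 35, 25, 42, 771] [238.7, 55.5] [0.494  0.0839 0.082 ] [[0.4803, 0.0924], [0.4941, 0.1012], [0.509, 0.0758], [0.4948, 0.0667]]
yel [406, 317, 22, 68, 754] [418.4, 351.5] [ 0.759  -0.0856  0.082 ] [[0.7262, -0.0576], [0.7414, -0.0481], [0.7902, -0.1148], [0.7739, -0.1251]]
yel [212, 317, 21, 68, 736] [219.7, 351.3] [ 0.5826 -0.174   0.082 ] [[0.5882, -0.2161], [0.5629, -0.1381], [0.5791, -0.1317], [0.6057, -0.2093]]
yel [200, 258, 26, 41, 372] [212.7, 279.0] [ 0.5466 -0.1018  0.082 ] [[0.5422, -0.1258], [0.5434, -0.0784], [0.5513, -0.0789], [0.5504, -0.1264]]
red [367, 242, 40, 89, 1399] [388.5, 288.2] [ 0.6881 -0.0302  0.098 ] [[0.6491, -0.0026], [0.6627, 0.0115], [0.7294, -0.0525], [0.7149, -0.0683]]
red [232, 243, 41, 88, 1392] [249.6, 287.5] [ 0.5792 -0.0844  0.098 ] [[0.5727, -0.1322], [0.5602, -0.0399], [0.5799, -0.0372], [0.5944, -0.1299]]
red [594, 294, 46, 32, 355] [622.9, 307.7] [0.8867 0.0476 0.098 ] [[0.8555, 0.0442], [0.8534, 0.0572], [0.9095, 0.0524], [0.9124, 0.0391]]
red [303, 180, 18, 27, 347] [312.0, 194.2] [0.5899 0.016  0.098 ] [[0.5783, 0.0233], [0.5903, 0.0293], [0.6001, 0.0101], [0.5878, 0.0039]]
```

View pics/w5.png

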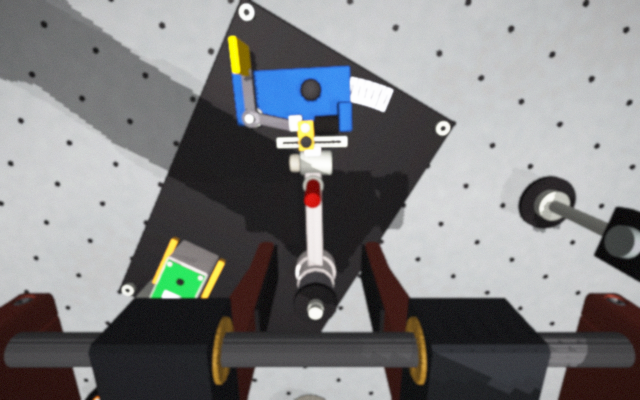

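Hands off: the hammer stays cocked, with the post at (312,190) px and the pin at the sear at (305,130). The yellow paddle is at (238,55), with free space on its right. I'll go above that space with closed fingers.

Emit:
step_arm --commands "0 0 -0.06 0.118 -0.037 0 1;0 0 -0.06 0.118 -0.037 0 1;0 0 -0.06 0.118 -0.037 0 1;0 0 -0.06 0.118 -0.037 0 1;0 0 -0.06 0.118 -0.037 0.03 1;0 0 -0.06 0.118 -0.037 0.05 1;0 0 -0.06 0.118 -0.037 0.05 1;0 0 -0.06 0.118 -0.037 0.05 1"

```text
time_s: 19.2
eef_pos: [0.5096, 0.0989, 0.1178]
tool_rot: [[-0.506, 0.862, -0.003], [0.862, 0.506, -0.001], [0.0, -0.003, -1.0]]
wrist_force: [-0.4, 0.0, -0.2]
width: 0.0006
finger_force: 0.0
```

Run:
```python
from h import *
import pickle
s=env.get_state();print(s['eef_pos'],s['tool_rot'].round(4).tolist(),s['time_s'],s['width'])
w=save('wrist','w6.png'); print('tcp px',proj(w,s['eef_pos']))
for b in blob(w,(18,90,60),(32,255,255),5): print(b[0],b[1],ray(w,*b[1],.082).round(4),[ray(w,*p,.082).round(4)[:2].tolist() for p in b[2]])
t=env.get_image('top')
for b in blob(t,(18,90,60),(35,255,255),5): print('top',b[0],b[1],ray(t,*b[1],.075).round(4))
```

```text
[0.50957961 0.0988957  0.11782589] [[-0.5063, 0.8624, -0.0027], [0.8624, 0.5063, -0.0013], [0.0003, -0.003, -1.0]] 19.2 0.0005648704626691273
tcp px (np.float64(318.44735942013153), np.float64(239.94967292650392))
[282, 191, 14, 54, 612] [288.3, 217.2] [0.4903 0.0897 0.082 ] [[0.4774, 0.1042], [0.4851, 0.1087], [0.5044, 0.0741], [0.4963, 0.0694]]
[169, 366, 27, 34, 324] [182.5, 382.9] [ 0.4849 -0.0831  0.082 ] [[0.4801, -0.1042], [0.4823, -0.0615], [0.4904, -0.0632], [0.4886, -0.1062]]
[322, 318, 7, 67, 297] [325.0, 352.8] [0.5717 0.0031 0.082 ] [[0.5526, 0.0299], [0.5562, 0.0322], [0.5903, -0.0225], [0.5864, -0.025]]
[311, 318, 6, 67, 286] [313.2, 352.7] [ 0.5634 -0.0016  0.082 ] [[0.5456, 0.0258], [0.5489, 0.0278], [0.5813, -0.0279], [0.5777, -0.03]]
[345, 273, 15, 25, 160] [353.5, 282.6] [0.5575 0.0688 0.082 ] [[0.5573, 0.0552], [0.5477, 0.0727], [0.5572, 0.0775], [0.567, 0.06]]
top [0, 84, 51, 28, 376] [25.0, 97.5] [0.9013 0.843  0.075 ]
top [3, 70, 23, 18, 146] [14.4, 78.6] [0.9591 0.8808 0.075 ]
top [57, 67, 16, 33, 134] [63.7, 84.6] [0.9405 0.7359 0.075 ]
top [362, 243, 23, 4, 79] [372.3, 244.7] [ 0.4831 -0.1431  0.075 ]
top [362, 223, 23, 3, 36] [373.4, 224.1] [ 0.5385 -0.147   0.075 ]
```

View pics/w6.png

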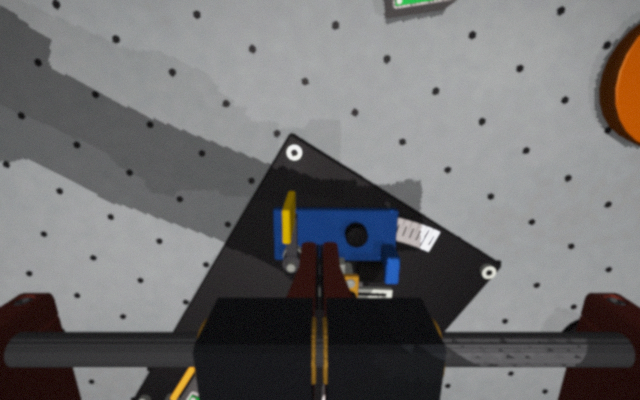

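The paddle's top edge is at about (287,226) px, some 22 mm from the finger axis, and the carriage edge is at row 208. I'll shift a little further out and lower beside the paddle.

Emit:
step_arm --commands "0 0 0 0.005 0.008 0 1;0 0 0 0.005 0.008 0.02 1;0 0 0 0.005 0.008 0.04 1;0 0 0 0.005 0.008 0.055 1;0 0 0 0.005 0.008 0.066 1;0 0 0 0.005 0.008 0.066 1"

```text
time_s: 19.8
eef_pos: [0.5144, 0.1079, 0.0515]
tool_rot: [[-0.507, 0.862, -0.002], [0.862, 0.507, -0.001], [0.0, -0.002, -1.0]]
wrist_force: [-0.1, -0.6, 0.3]
width: 0.0005
finger_force: 0.0
```

Emit:
step_arm --commands "0 0 0 0 -0.003 0 1;0 0 0 0 -0.006 0 1;0 0 0 0 -0.009 0 1;0 0 0 0 -0.011 0 1;0 0 0 0 -0.011 0 1"

```text
time_s: 20.22
eef_pos: [0.5054, 0.1018, 0.0535]
tool_rot: [[-0.506, 0.863, 0.001], [0.863, 0.506, 0.001], [0.0, 0.001, -1.0]]
wrist_force: [-0.0, -0.3, 0.2]
width: 0.0004
finger_force: 0.0
```

Emit:
step_arm --commands "0 0 0 0 -0.002 0 1;0 0 0 0 -0.004 0 1;0 0 0 0 -0.004 0 1"

```text
time_s: 20.47
eef_pos: [0.5017, 0.0998, 0.0529]
tool_rot: [[-0.506, 0.862, -0.0], [0.862, 0.506, 0.0], [0.0, -0.0, -1.0]]
wrist_force: [0.4, 0.3, 0.1]
width: 0.0001
finger_force: 0.0
```

Emit:
step_arm --commands "0 0 0 0 -0.0015 0 1;0 0 0 0 -0.003 0 1;0 0 0 0 -0.003 0 1"

```text
time_s: 20.72
eef_pos: [0.4991, 0.0983, 0.0528]
tool_rot: [[-0.506, 0.862, -0.0], [0.862, 0.506, -0.0], [0.0, -0.0, -1.0]]
wrist_force: [-0.3, -0.2, 0.3]
width: 0.0007
finger_force: 0.0
```

Emit:
step_arm --commands "0 0 0 0 -0.0015 0 1;0 0 0 0 -0.003 0 1;0 0 0 0 -0.003 0 1"

```text
time_s: 20.97
eef_pos: [0.4969, 0.097, 0.0529]
tool_rot: [[-0.506, 0.862, 0.0], [0.862, 0.506, 0.0], [-0.0, 0.0, -1.0]]
wrist_force: [0.8, 0.7, 0.0]
width: 0.0008
finger_force: 0.2
```

Emit:
step_arm --commands "0 0 0 0 -0.0015 0 1;0 0 0 0 -0.003 0 1;0 0 0 0 -0.003 0 1"

```text
time_s: 21.22
eef_pos: [0.4954, 0.0959, 0.0532]
tool_rot: [[-0.507, 0.862, 0.002], [0.862, 0.507, 0.001], [-0.001, 0.002, -1.0]]
wrist_force: [4.2, 1.6, -0.9]
width: 0.0011
finger_force: 1.9
```

Emit:
step_arm --commands "0 0 0 0 -0.0015 0 1;0 0 0 0 -0.003 0 1;0 0 0 0 -0.003 0 1"

```text
time_s: 21.47
eef_pos: [0.4924, 0.0943, 0.0531]
tool_rot: [[-0.507, 0.862, 0.002], [0.862, 0.507, 0.001], [-0.0, 0.002, -1.0]]
wrist_force: [3.2, 1.7, -0.2]
width: 0.0003
finger_force: 1.9
```

Emit:
step_arm --commands "0 0 0 0 -0.0015 0 1;0 0 0 0 -0.003 0 1;0 0 0 0 -0.003 0 1"

```text
time_s: 21.72
eef_pos: [0.4884, 0.092, 0.0527]
tool_rot: [[-0.506, 0.862, -0.001], [0.862, 0.506, -0.0], [0.0, -0.001, -1.0]]
wrist_force: [1.4, 0.5, 0.0]
width: 0.0001
finger_force: 1.0
```

Run:
```python
from h import *
for n in('top','side'):
    t=env.get_image(n)
    for b in blob(t,(0,110,60),(8,255,255),12,8)+blob(t,(172,110,60),(180,255,255),12,8):
        p=ray(t,*b[1],.098)
        if .4<p[0]<.75 and abs(p[1]+.05)<.15: print(n,b[0],b[1],p.round(3))
```

```text
top [291, 241, 6, 9, 27] [294.1, 245.0] [0.48  0.065 0.098]
top [348, 222, 6, 6, 24] [350.6, 224.0] [ 0.536 -0.084  0.098]
side [304, 209, 5, 16, 53] [306.0, 215.9] [ 0.533 -0.112  0.098]
side [304, 220, 5, 5, 9] [306.0, 221.4] [ 0.525 -0.131  0.098]
```

The hammer has flown, and the post is back at its rest position. I'll back off the paddle and lift clear.

Emit:
step_arm --commands "0 0 0 0 0.008 0 1;0 0 0 0 0.016 0 1;0 0 0 0 0.022 0 1;0 0 0 0 0.024 -0.02 1;0 0 0 0 0.024 -0.06 1;0 0 0 0 0.024 -0.1 1;0 0 0 0 0.024 -0.13 1;0 0 0 0.05 0.024 -0.15 1;0 0 0 0.08 0.024 -0.15 1;0 0 0 0.08 0.024 -0.15 1;0 0 0 0.08 0.024 -0.15 1"

```text
time_s: 22.73
eef_pos: [0.4684, 0.1762, 0.2031]
tool_rot: [[-0.511, 0.86, -0.0], [0.86, 0.511, 0.001], [0.001, 0.0, -1.0]]
wrist_force: [-0.3, -0.4, 0.9]
width: 0.0008
finger_force: 0.0
```

Run:
```python
from h import *
t=save('top','t9.png')
cv2.imwrite('pics/tz9.png',cv2.resize(t['frame'][165:265,265:405,::-1],None,fx=5,fy=5,interpolation=cv2.INTER_CUBIC))
s=env.get_state();print(s['eef_pos'],s['time_s'],s['wrist_force'])
```

```text
[0.46904528 0.17424904 0.20274636] 22.7833 [0.54035491 0.2777513  0.15132127]
```

View pics/tz9.png

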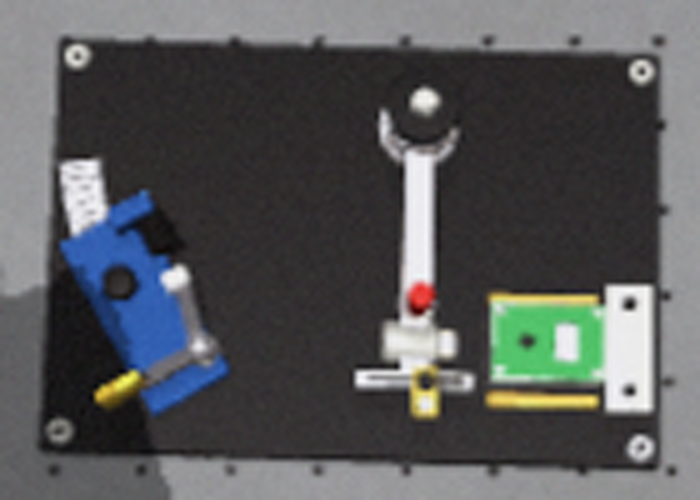

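The logger sits home against the anvil (its end at about 605 px in the crop). The hammer is at rest at (420,297), the paddle has sprung back, and the robot is clear.

```bash
python3 -c "
from station import env
print(env.close_job())"
```

```text
the job is handed in; nothing more can be done
None
```

I set the logger home against the anvil, cocked the hammer until the sear held it on its own, and tripped the paddle. The hammer flew and came back to rest. I did not see the strike itself: the images show only the hammer back at rest and the logger still home. The job is handed in at about 23 s of the 72 s allowed, with the robot clear.

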